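Set the roller gap of a wire feeder

ROBOT

A 6-joint arm with a two-finger parallel gripper is mounted at the origin on the work surface. World frame = base frame: x ahead of the robot, y to its left, z up, the work surface at z = 0. Lengths are in m, angles in rad, forces in N, time in s.
With the tool pointing down it reaches from about 0.325 to 0.75 m from the base axis. Payload 7.6 kg.
Tool frame: the origin (TCP) lies at the very end of the fingers, on their centre line; the grasp point (between the pads) lies 19 mm behind it; z points along the fingers, y is the line along which they close (so a half turn about z gives the same grasp; the last joint's range is limited). The gripper opens to 85 mm and grips with 20 to 120 N. Pads are 22 mm wide; open, the fingers measure 114 mm over their backs; the gripper's body (76 mm by 85 mm) begins 54 mm behind the grasp point. The pads swing forward as they close: fully open they stand 13 mm farther back than shut.
Start: joints at [-1.379, 0.052, 1.401, -0, 1.689, -0.07], TCP at [0.136, -0.507, 0.231] pointing down, gripper open.
Joint ranges: [-2.9, 2.9], [-0.91, 2.17], [0.12, 2.37], [-1.06, 4.2], [0.26, 2.73], [-2.93, 2.93]. Speed limits (rad/s): [2.57, 2.57, 3.01, 3.14, 3.14, 3.14].

INTERFACE

Orientations are given as a unit quaternion [w, x, y, z].
In Python, from bench import bot gives the robot as it stands.
- The arm moves only by the shell command python3 -m pendant 'ROWS' [FORCE]. ROWS is a JSON object of lists of equal length, an entry for each row: "slide": the shift along the world's x, y, z in mm, a list of three; "delta_rot": the turn, a rotation vector about the world's x, y, z in degrees, a list of three; "grip": the finger opening in mm, from 0 to 85.4. A call has exactly 10 rows; each row is the pose to reach, as a shift and turn from the pose commanded when the call began; what a row does not reach only later rows make up. A row lasts 1/12 s, in which the tool goes at most 41.7 mm and 7.16 degrees, less where a joint would pass 70% of its speed; a pose out of reach is approached as far as the arm can. A call with a gripper value outside its range is refused whole. The fingers move at their own pace and stop on an object; FORCE is the grip in N (left out, the last holds). Time passes only in rows, so rows that repeat a pose let the fingers close, or fill a call up. It gives the time, the measured TCP pose, the force, the opening and the grip force at its end, in the units of the state.
- bot.read_state(): the state, without advancing time (a new reading comes with each control period).
- bot.capture(name): name is "scene" or "top"; returns a dict with "image" (480x640x3 uint8, blue, green, red), "range_z" (480x640 float32, m along the optical axis (not along the pixel's ray), 0 where there is no reading), "fx", "fy", "cx", "cy" (pixels), "pose" (4x4, takes a point from camera to world coordinates). Camera axes: x right, y up, looking along -z (the intrinsics and any distortion apply to the point x, -y, -z); pixel columns grow to the right and rows downward; lengths in m; the calibration is good to about 2 mm. A picture is of the moment at which its call begins.
- bot.job_done(): hands the job in; it is judged then, once.
Trained networks look in the newest picture that a camera, given by its name, has taken for a name from the list of things; names that differ only in an ending like _2 or _b are one class to them, and where a whole thing is asked for, a point or a joint stands for the part that bears it (a point fixed in the world has none). Each returns a list of dicts, best first, with "p" (0 to 1); they miss things now and then, are a little off and sometimes report something else, mostly with a low value. They report only what shows in the picture. A call takes as long as a camera call.
- bot.boxes_of(label, camera): "box" ([centre column, centre row, width, height] in pixels, round what is visible of it).
- bot.cut_out(label, camera): "mask" (480x640 bool, what is visible of it) and "box" ([centre column, centre row, width, height] in pixels, round what is visible of it).
The state is a dict: "time_s": time; "joint_positions": joint angles; "joint_vel": joint speeds; "joint_efforts": joint torques, N m; "position": TCP position; "eef_rot": TCP orientation; "wrist_force": force on the tool from outside, world axes, zero at the start; "wrist_torque": the same for the moment, N m; "width": opening from 0.0 (shut) to 1.0 (fully open); "grasp_force": force on a finger pad.
Only numpy, scipy, OpenCV 4.12 (cv2) and the standard library are available. Lean on these libraries where they do the work, as an engineer would, in place of code of your own. Each camera call takes 0.05 s, during which the arm holds its last target. There are 200 camera calls.

TASK

Set the roller gap of the small wire feeder on the bench: first swing its side lever into the marked notch, the one between the two upright pins, and leave it there. Then turn the black wing screw on top of the roller tower clockwise (seen from above) until it seats and will go no further, back it off a quarter turn, and finish there still gripping the wing firmly, holding it still so that the lock nut can be tightened. Leave the other things on the bench where they are.

Things in the scene. Friction and masses are not known exactly. Their poses are not given: they have to be found in the camera images.
- feeder: Wire feeder, fixed to the bench: aluminium base plate 130 (x) x 270 (y) x 12 mm, origin at the centre of its underside, front (-x) towards the robot. Left half, at x 0, y 80 mm: grey roller tower 42 x 64 mm, 94 mm tall, wing screw on top. Right half, at x 30, y -85 mm: the lever's pivot post and a steel quadrant with two rim notches; two short brass pins flank the marked notch.
- lever (a joint): Lever angle (rad) about its vertical pivot, growing clockwise from above: the handle swings towards the tower. Range 0 to 1.3. Plain notch at 0.15, marked notch at 0.95; starts between 0 and 0.5. It is stiff (about 0.1 N m, 1.2 N at the handle) and stays where it is left, so it must be brought into line with the marked notch, which lies short of the end of travel.
- lever_grip (a point): On the axis of the lever's handle, an upright black round post 16 mm in diameter, 42 mm tall, at the end of the lever's flat steel arm, 85 mm from the pivot axis. The point is 19 mm below the post's top, 23 mm above the arm, 73 mm above the bench. The lever swings level. The handle can be pinched or pushed from above.
- marked_notch (a point): Where lever_grip is when the lever sits in the marked notch: 85 mm from the pivot axis, same height as lever_grip. Fixed to the feeder.
- wing_screw (a joint): Wing screw angle (rad) about its vertical axis, growing clockwise from above (tightening; the upper roller sinks 1.27 mm per rad). Range 0 to 4.0; at 4.0 it seats against a firm stop, upper roller fully down. Starts 1.2 to 2.8 rad short of the seat. The wing stays at one height. Turns with about 0.05 N m, stays where it is left.
- wing_head: The screw's wing: an upright flat black bar 44 mm long (its x axis), 12 mm thick (y), 34 mm tall, turning about its vertical z axis through its centre. Origin at the centre of its underside, 107 mm above the bench; top at 141 mm. Grip it across its thickness from above; the space around it is free down to the tower's top at 94 mm (a 20 mm wide lock nut reaches 101 mm).
- wing_grip (a point): Point to grip the wing: on its axis, 22 mm above the wing's underside, 12 mm below its top, 129 mm above the bench; x axis along the bar's length.
- spare_roller: Bystander: loose steel ring 30 mm in diameter, 22 mm tall, standing on the feeder's base plate between lever and tower; origin at the centre of its underside.
- screwdriver: Bystander: screwdriver 190 mm long lying behind the feeder.
- parts_tray: Bystander: grey open parts tray 100 by 80 mm, 25 mm tall, left of the feeder; origin at the centre of its underside.
- screw_jar: Bystander: closed glass jar 56 mm in diameter, 65 mm tall, right of the feeder; origin at the centre of its underside.
- pliers: Bystander: pliers about 160 mm long, lying flat on the bench nearer the robot, on the right.
- tape_roll: Bystander: roll of tape 90 mm in diameter, 20 mm tall, lying on the bench at the right.
- brown_bottle: Bystander: brown glass bottle 62 mm in diameter, 200 mm tall, standing at the far left; origin at the centre of its underside.
- glue_gun: Bystander: grey glue gun about 250 mm long and 155 mm tall on its stand, at the left; origin under its stand.

How it is judged:
On the way, in this order (a step that is already met when the one before it is completed fails the run):
1. The lever sits in the marked notch (value of joint lever between 0.83 and 1.07 rad), for 0.2 s.
2. With the lever in the marked notch, the wing screw is turned down to its seat (all of step 1 and value of joint wing_screw above 3.93 rad), for 0.1 s.
At the end, for the whole second after the job is handed in: The lever is in the marked notch (0.95 rad, within 0.12), the wing screw has been to its seat and is now backed off a quarter turn (1.57 rad, within 0.22) from it, standing still, and the fingers still grip the wing (contact force above 4 N) (all of step 1 and value of joint wing_screw between 2.209 and 2.649 rad and velocity of joint wing_screw between -0.1 and 0.1 rad/s and contact force between the fingers and wing_head above 4 N); the arm keeps its last pose, push and grip.
It fails at once if a bystander is pushed more than 30 mm away or knocked over (distance of any of spare_roller, screwdriver, parts_tray, screw_jar, pliers, tape_roll, brown_bottle, glue_gun from where it was at the start of the episode above 0.03 m or angle between any of brown_bottle, screw_jar, glue_gun, spare_roller's own z axis and vertical above 0.5 rad).
It also fails if it takes over 64 s, if anything falls off the work surface, if the arm or the gripper's body presses on something with over 40 N, if the wrist force passes 120 N, or if a joint passes its speed limit or range.

## Working session

There is one attempt and no reset: what is moved stays moved. The work goes in short steps, Python scripts to look and compute and a shell command to move; the robot and the scene stay as the last step left them, time stands still between calls to the robot, and variables do not carry over. Pictures are saved under pics/ and viewed, at most 10 in all, crops included, and the job is handed in when it is done.

```bash
mkdir -p pics
cat > h.py <<'E'
import numpy as np, cv2
from bench import bot
def cloud(c):
    z=c["range_z"]; v,u=np.mgrid[:480,:640]
    P=np.stack([(u-c["cx"])/c["fx"]*z,-(v-c["cy"])/c["fy"]*z,-z],-1)
    return P@c["pose"][:3,:3].T+c["pose"][:3,3]
def pix(c,p):
    q=(np.asarray(p)-c["pose"][:3,3])@c["pose"][:3,:3]
    return c["cx"]+c["fx"]*q[0]/-q[2], c["cy"]+c["fy"]*q[1]/q[2]
E
python3 - <<'E'
from h import *
for n in("scene","top"):
    c=bot.capture(n); cv2.imwrite(f"pics/{n}0.png",c["image"]); W=cloud(c)
    print(n,c["fx"],c["cx"],c["cy"],c["pose"].round(3).tolist())
    for l in("feeder","lever_grip","wing_head","spare_roller","screw_jar","glue_gun","brown_bottle"):
        for d in bot.cut_out(l,n)[:2]:
            m=d["mask"]&(c["range_z"]>0); p=W[m]
            print(l,round(d["p"],2),np.round(d["box"]),m.sum(),np.median(p,0).round(3) if len(p) else "",np.percentile(p,[2,98],axis=0).round(3).tolist() if len(p) else "")
s=bot.read_state(); print(s)
E
```

```text
scene 592.1071093186156 324.54923752872253 240.76595441000742 [[0.166, -0.854, 0.493, 1.306], [0.986, 0.139, -0.091, -0.137], [0.009, 0.501, 0.865, 1.439], [0.0, 0.0, 0.0, 1.0]]
feeder 0.97 [315. 279. 107.  64.] 4615 [ 0.632 -0.039  0.013] [[0.534, -0.167, 0.001], [0.704, 0.09, 0.131]]
feeder 0.51 [345. 270.  13.   9.] 171 [0.645 0.039 0.133] [[0.635, 0.018, 0.103], [0.65, 0.058, 0.143]]
lever_grip 0.59 [276. 267.  12.  44.] 283 [ 0.578 -0.127  0.053] [[0.527, -0.138, 0.006], [0.632, -0.117, 0.092]]
lever_grip 0.32 [487. 254.  37.  52.] 1078 [0.656 0.405 0.116] [[0.621, 0.386, 0.005], [0.674, 0.441, 0.201]]
wing_head 0.57 [346. 268.  17.   9.] 185 [0.645 0.038 0.131] [[0.633, 0.018, 0.098], [0.65, 0.058, 0.143]]
screw_jar 0.77 [242. 289.  24.  30.] 472 [ 0.622 -0.225  0.059] [[0.589, -0.25, 0.008], [0.637, -0.201, 0.069]]
glue_gun 0.65 [478. 161.  42.  82.] 1648 [0.393 0.464 0.131] [[0.273, 0.444, 0.004], [0.495, 0.493, 0.156]]
brown_bottle 0.24 [478. 164.  41.  84.] 1766 [0.393 0.465 0.131] [[0.272, 0.443, 0.002], [0.498, 0.493, 0.156]]
top 545.2893889267018 324.2159451575899 232.24
[... 1267 characters left out ...]
ay([-1.37930597e+00,  5.21999287e-02,  1.40068739e+00,  1.27655522e-05,
        1.68858306e+00, -7.02835596e-02]), 'joint_vel': array([-2.73053874e-04, -1.16354803e-03, -3.31117751e-04,  8.16409459e-05,
       -1.29519965e-03,  2.26942271e-04]), 'joint_efforts': array([-6.26578421e-04, -3.81503320e+01, -3.60303855e+01, -1.16684182e-04,
       -9.61978503e-05, -9.65348164e-06]), 'position': array([ 0.13590653, -0.50713379,  0.23132975]), 'eef_rot': array([6.06378771e-05, 9.91446424e-01, 1.30514311e-01, 1.00295299e-05]), 'wrist_force': array([-0.56140805, -0.3776938 ,  0.16088111]), 'wrist_torque': array([-0.02151423,  0.00626766,  0.01470655]), 'grasp_force': 0.0, 'width': 0.9992607478230042}
```

Run:
```python
import cv2,numpy as np
a=cv2.imread("pics/scene0.png")[225:325,235:385]; b=cv2.imread("pics/top0.png")[150:260,275:425]
f=lambda i:cv2.resize(i,None,fx=5.2,fy=5.2,interpolation=cv2.INTER_CUBIC)
cv2.imwrite("pics/a.png",f(a)); cv2.imwrite("pics/b.png",f(b))
```

```text
(no output)
```

View pics/a.png

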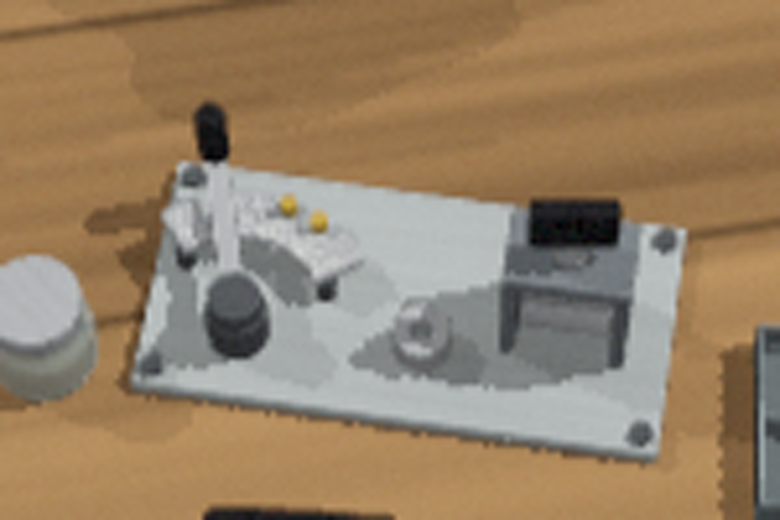

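View pics/b.png

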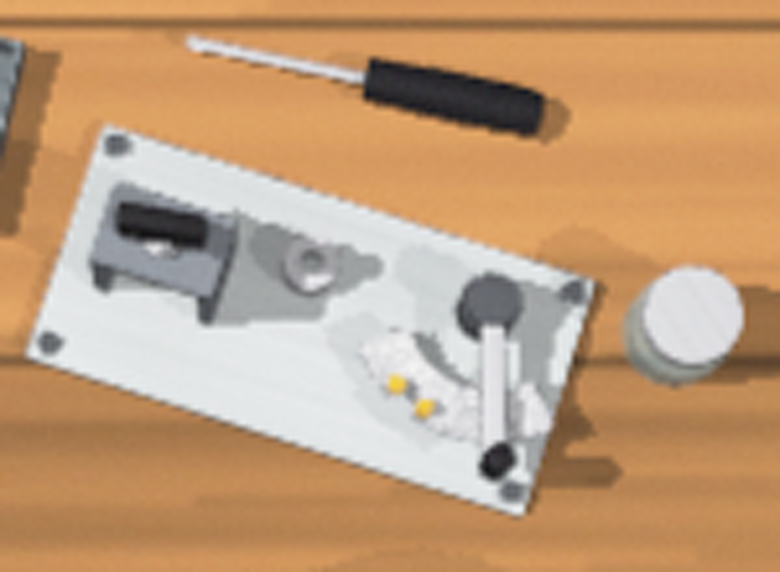

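```bash
cat > meas.py <<'E'
from h import *
def meas(n,verbose=1):
    c=bot.capture(n); W=cloud(c); I=c["image"].astype(int); ok=c["range_z"]>0
    roi=ok&(W[...,0]>.48)&(W[...,0]<.74)&(W[...,1]>-.20)&(W[...,1]<.12)
    g=roi&(W[...,2]>.006)&(W[...,2]<.018)&(I.min(-1)>90)
    g=cv2.morphologyEx(g.astype(np.uint8),cv2.MORPH_OPEN,np.ones((3,3)))>0
    r=cv2.minAreaRect((W[g][:,:2]*1000).astype(np.float32))
    print(n,"plate",np.round(r[0]),np.round(r[1]),round(r[2],1))
    dark=I.max(-1)<75
    h=roi&dark&(W[...,2]>.055)&(W[...,2]<.11)&(W[...,1]<-.03)
    p=W[h]*1000; top=p[p[:,2]>86] if len(p) else p
    print(" handle",h.sum(),p.mean(0).round(1) if len(p) else "", top.mean(0).round(1) if len(top) else "")
    w=roi&dark&(W[...,2]>.132)&(W[...,2]<.15)
    if w.sum()>10:
        q=cv2.minAreaRect((W[w][:,:2]*1000).astype(np.float32))
        p=W[w]*1000; e=np.linalg.svd(p[:,:2]-p[:,:2].mean(0),full_matrices=False)[2][0]
        print(" wing",w.sum(),np.round(q[0],1),np.round(q[1],1),round(q[2],1),p.mean(0).round(1),"ang",np.degrees(np.arctan2(e[1],e[0])).round(1))
    y=roi&(I[...,2]-I[...,0]>90)&(I[...,1]-I[...,0]>60)&(W[...,2]>.03)
    k,l,s,cen=cv2.connectedComponentsWithStats(y.astype(np.uint8))
    for i in range(1,k): print(" pin",s[i][4],cen[i].round(1),(W[l==i].mean(0)*1000).round(1))
    pv=roi&(W[...,2]>.05)&(W[...,1]<-.03)&~h
    k,l,s,cen=cv2.connectedComponentsWithStats(pv.astype(np.uint8))
    for i in range(1,k):
        if s[i][4]>15: print(" post",s[i][4],cen[i].round(1),(W[l==i].mean(0)*1000).round(1),(W[l==i].max(0)*1000).round(1))
    return c,W
if __name__=="__main__":
    for n in("top","scene"): meas(n)
E
python3 meas.py
```

```text
top plate [611. -39.] [269. 131.] 72.0
 handle 25 [ 527.2 -125.4   88.8] [ 527.7 -126.5   92.4]
 wing 88 [635.6  36.7] [41.5 13. ] 81.8 [634.8  37.6 138.8] ang -100.1
 pin 9 [350.9 223.3] [572.5 -80.1  43. ]
 pin 8 [356.1 228.1] [559.8 -93.8  42.6]
 post 93 [369.6 208.7] [ 609.5 -128.7   54.8] [ 625.  -116.5   62.5]
 post 50 [370.1 232.8] [ 544.8 -128.1   63.7] [ 574.  -120.5   94.4]
scene plate [617. -37.] [269. 133.] 72.0
 handle 57 [ 541.2 -126.8   77.9] [ 535.5 -126.9   91. ]
 wing 70 [644.   37.7] [40.2 12.9] 75.8 [643.6  37.2 138.7] ang 81.4
 pin 7 [290.3 264. ] [565.8 -92.2  41.3]
 pin 7 [296.  267.3] [578.7 -78.6  42.8]
 post 146 [278.6 274.5] [ 597.9 -127.1   53.8] [ 632.9 -114.9   62.4]
```

```bash
python3 -m pendant '{"slide":[[396,380,-60],[396,380,-60],[396,380,-60],[396,380,-60],[396,380,-60],[396,380,-60],[396,380,-60],[396,380,-60],[396,380,-60],[396,380,-60]],"delta_rot":[[0,0,-15],[0,0,-15],[0,0,-15],[0,0,-15],[0,0,-15],[0,0,-15],[0,0,-15],[0,0,-15],[0,0,-15],[0,0,-15]],"grip":[60,60,60,60,60,60,60,60,60,60]}' 40
```

```text
time_s: 1.73
position: [0.432, -0.2225, 0.1868]
eef_rot: [0.0, 1.0, 0.0, 0.0]
wrist_force: [0.4, -0.8, -0.0]
width: 0.7
grasp_force: 0.0
```

```bash
python3 -m pendant '{"slide":[[99,96,-20],[99,96,-20],[99,96,-20],[99,96,-20],[99,96,-20],[99,96,-20],[99,96,-50],[99,96,-50],[99,96,-50],[99,96,-50]],"delta_rot":[[0,0,0],[0,0,0],[0,0,0],[0,0,0],[0,0,0],[0,0,0],[0,0,0],[0,0,0],[0,0,0],[0,0,0]],"grip":[60,60,60,60,60,60,60,60,60,60]}' 40; python3 -c "
from bench import bot
s=bot.read_state();print(s['position'],s['joint_positions'])"
```

```text
time_s: 2.57
position: [0.5295, -0.1292, 0.1379]
eef_rot: [0.0, 1.0, -0.001, 0.0]
wrist_force: [-0.3, -0.2, -0.1]
width: 0.704
grasp_force: 0.0
[ 0.52953788 -0.12922885  0.1378541 ] [-3.07001936e-01  1.56346092e-01  1.47645341e+00 -2.11418041e-04
  1.50795639e+00  1.26530547e+00]
```

```bash
python3 -m pendant '{"slide":[[2,2,-30],[2,2,-60],[2,2,-79],[2,2,-79],[2,2,-79],[2,2,-79],[2,2,-79],[2,2,-79],[2,2,-79],[2,2,-79]],"delta_rot":[[0,0,0],[0,0,0],[0,0,0],[0,0,0],[0,0,0],[0,0,0],[0,0,0],[0,0,0],[0,0,0],[0,0,0]],"grip":[60,60,60,60,60,10,10,10,10,10]}' 30; python3 -c "
from bench import bot
s=bot.read_state();print(s['position'],s['joint_positions'],s['wrist_torque'])"
```

```text
time_s: 3.4
position: [0.5326, -0.1266, 0.0593]
eef_rot: [0.001, 1.0, -0.0, 0.001]
wrist_force: [-1.8, -1.2, 6.5]
width: 0.18
grasp_force: 30.0
[ 0.53256606 -0.12657533  0.05927625] [-3.00645736e-01  2.38586596e-01  1.54724671e+00 -3.11733671e-04
  1.35320996e+00  1.27025817e+00] [-0.05662159  0.22904634 -0.02211186]
```

```bash
python3 -m pendant '{"slide":[[0.3,6,0],[1.1,12,0],[2.2,18,0],[4,23.5,0],[6,29,0],[8,34.5,0],[11,40,0],[14,45,0],[17.5,50,0],[21.3,54.4,0]],"delta_rot":[[0,0,-4],[0,0,-8],[0,0,-12],[0,0,-16],[0,0,-20],[0,0,-24],[0,0,-28],[0,0,-32],[0,0,-36],[0,0,-40]],"grip":[10,10,10,10,10,10,10,10,10,10]}' 30; python3 -c "
from meas import *
s=bot.read_state();print(s['position'],s['wrist_force'],s['wrist_torque'],s['width'])
c,W=meas('top');cv2.imwrite('pics/c.png',cv2.resize(c['image'][150:260,275:425],None,fx=5.2,fy=5.2,interpolation=2))
c,W=meas('scene');cv2.imwrite('pics/d.png',cv2.resize(c['image'][225:325,235:385],None,fx=5.2,fy=5.2,interpolation=2))"
```

```text
time_s: 4.23
position: [0.5546, -0.0733, 0.0593]
eef_rot: [0.001, 0.939, -0.344, 0.002]
wrist_force: [2.1, -7.1, 3.3]
width: 0.178
grasp_force: 29.9
[ 0.55457482 -0.07328443  0.05930525] [ 2.11716832 -7.12209432  3.34069974] [-1.12269696 -0.32751398 -0.15383982] 0.17792042781481865
top plate [617. -19.] [229. 130.] 72.0
 handle 0  
 wing 99 [584.  -30.1] [209.5  26.1] 52.6 [616.6  14.1 140.1] ang -128.1
 post 2463 [363.1 215.3] [540.9 -83.5 355.7] [604.9 -30.  401. ]
scene plate [617. -37.] [270. 132.] 72.2
 handle 119 [565.6 -73.1  89.6] [565.5 -72.4 100.5]
 wing 173 [590. -34.] [215.4  34. ] 51.1 [598.7 -29.4 139.9] ang 55.2
 pin 2 [290.  263.5] [566.  -92.9  44.8]
 pin 3 [296.7 267.3] [579.5 -76.9  43.4]
 post 3307 [290.3 209.2] [572.7 -81.4 312. ] [612.7 -30.  400.5]
 post 138 [283.6 276.4] [ 605.7 -114.7   54.1] [632.8 -75.6  63.5]
```

```bash
python3 -m pendant '{"slide":[[0,0,0],[0,0,0],[0,0,0],[0,0,0],[0,0,30],[0,0,70],[0,0,110],[0,0,130],[0,0,130],[0,0,130]],"delta_rot":[[0,0,0],[0,0,0],[0,0,0],[0,0,0],[0,0,0],[0,0,0],[0,0,0],[0,0,7],[0,0,14],[0,0,21]],"grip":[60,60,60,60,60,60,60,60,60,60]}' 40
python3 -m pendant '{"slide":[[-15,0,0],[-30,0,0],[-60,20,0],[-60,60,0],[-60,100,0],[-60,100,0],[-60,100,0],[-60,100,0],[-60,100,0],[-60,100,0]],"delta_rot":[[0,0,7],[0,0,14],[0,0,21],[0,0,28],[0,0,35],[0,0,42],[0,0,49],[0,0,56],[0,0,63],[0,0,70]],"grip":[60,60,60,60,60,60,60,60,60,60]}' 40; python3 -c "
from meas import *
s=bot.read_state();print(s['position'],s['joint_positions'],s['eef_rot'])
c,W=meas('top');a=cv2.resize(c['image'][150:260,275:425],None,fx=4,fy=4,interpolation=2)
c,W=meas('scene');b=cv2.resize(c['image'][225:325,235:385],None,fx=4,fy=4,interpolation=2)
cv2.imwrite('pics/e.png',a);cv2.imwrite('pics/f.png',b)"
```

```text
time_s: 5.17
position: [0.5538, -0.0718, 0.1899]
eef_rot: [0.0, 0.987, -0.162, 0.002]
wrist_force: [0.8, -0.9, -0.8]
width: 0.7
grasp_force: 0.0
time_s: 6.0
position: [0.4929, 0.0284, 0.1875]
eef_rot: [-0.0, 0.901, 0.433, -0.0]
wrist_force: [0.5, -0.6, 0.3]
width: 0.705
grasp_force: 0.0
[0.49286379 0.02842839 0.18747505] [-1.72398516e-02 -1.90993206e-02  1.56008055e+00  7.36980886e-05
  1.60101847e+00  6.56836346e-01] [-1.24285429e-04  9.01158708e-01  4.33489262e-01 -1.65322690e-04]
top plate [612. -40.] [269. 131.] 71.4
 handle 19 [550.1 -69.8  89.8] [551.1 -70.   91.6]
 wing 87 [635.  37.] [41.3 12.4] 81.6 [634.9  37.9 139.1] ang -100.5
 pin 4 [350.2 222.8] [574.7 -78.7  38.7]
 pin 6 [356.2 227.8] [560.6 -93.9  43. ]
 post 275 [355.  219.1] [555.9 -80.6 232. ] [625.6 -30.1 514.2]
scene plate [617. -36.] [269. 134.] 71.0
 handle 53 [565.3 -72.8  77.2] [559.2 -69.3  90.7]
 wing 73 [643.5  37.9] [40.1 12.9] 75.4 [644.2  38.2 138.9] ang 79.3
 pin 3 [289.7 263.7] [566.2 -93.8  44.5]
 pin 4 [296.5 267.5] [578.9 -77.4  41.4]
 post 196 [305.4 137.8] [511.3 -34.8 482.3] [542.5 -30.  509.3]
 post 135 [283.5 276.5] [ 606.  -114.9   54. ] [631.9 -74.7  65.2]
```

```bash
python3 -m pendant '{"slide":[[30,2,0],[70,5,0],[110,8,0],[146,9.6,0],[146,9.6,0],[146,9.6,0],[146,9.6,0],[146,9.6,0],[146,9.6,0],[146,9.6,0]],"delta_rot":[[0,0,7],[0,0,14],[0,0,21],[0,0,28],[0,0,28.7],[0,0,28.7],[0,0,28.7],[0,0,28.7],[0,0,28.7],[0,0,28.7]],"grip":[60,60,60,60,60,60,60,60,60,60]}' 40; python3 -c "
from bench import bot
s=bot.read_state();print(s['position'],s['joint_positions'],s['eef_rot'])"
```

```text
time_s: 6.93
position: [0.6386, 0.0378, 0.1892]
eef_rot: [0.001, 0.768, 0.64, 0.001]
wrist_force: [-0.2, 0.1, 0.4]
width: 0.705
grasp_force: 0.0
[0.63862196 0.03775038 0.18919029] [1.33124323e-03 3.91153238e-01 1.09338494e+00 6.54053581e-07
 1.65492618e+00 1.82208517e-01] [6.80092990e-04 7.68079167e-01 6.40354012e-01 8.18465657e-04]
```

View pics/e.png

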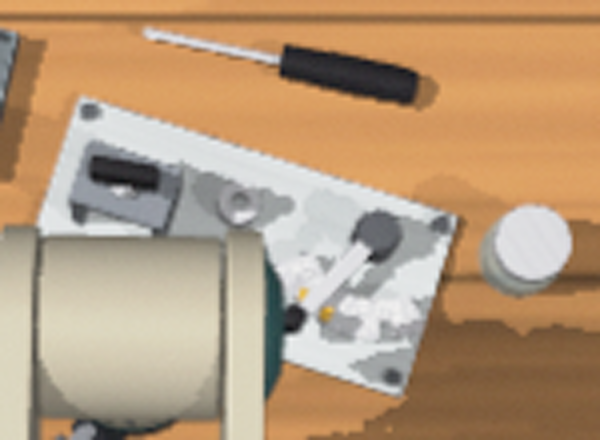

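The lever arm passes between the two brass pins, at (303,293) and (327,313), with the handle at (293,320), so it is in the marked notch. Next I go down onto the wing.

```bash
python3 -m pendant '{"slide":[[0,0,-25],[0,0,-50],[0,0,-70],[0,0,-78],[0,0,-78],[0,0,-78],[0,0,-78],[0,0,-78],[0,0,-78],[0,0,-78]],"delta_rot":[[0,0,0],[0,0,0],[0,0,0],[0,0,0],[0,0,0],[0,0,0],[0,0,0],[0,0,0],[0,0,0],[0,0,0]],"grip":[60,60,60,60,60,60,4,4,4,4]}' 40; python3 -m pendant '{"slide":[[0,0,0],[0,0,0],[0,0,0],[0,0,0],[0,0,0],[0,0,0],[0,0,0],[0,0,0],[0,0,0],[0,0,0]],"delta_rot":[[0,0,0],[0,0,0],[0,0,0],[0,0,0],[0,0,-4],[0,0,-8],[0,0,-12],[0,0,-16],[0,0,-20],[0,0,-20]],"grip":[4,4,4,4,4,4,4,4,4,4]}' 40
cat > st.py <<'E'
from bench import bot; import numpy as np
from scipy.spatial.transform import Rotation as R
s=bot.read_state(); q=s['eef_rot']; y=R.from_quat(np.r_[q[1:],q[0]]).as_matrix()[:,1]
print('yaw',np.degrees(np.arctan2(y[1],y[0])).round(1),'q6',np.degrees(s['joint_positions'][5]).round(1),s['position'].round(4),'F',s['wrist_force'].round(1),'T',s['wrist_torque'].round(2),'w',s['width']*85.4,s['grasp_force'],s['time_s'])
E
python3 st.py
```

```text
time_s: 7.77
position: [0.6378, 0.0383, 0.1109]
eef_rot: [-0.001, 0.768, 0.641, -0.001]
wrist_force: [-40.9, 4.4, 20.7]
width: 0.141
grasp_force: 20.1
time_s: 8.6
position: [0.6378, 0.0381, 0.111]
eef_rot: [-0.001, 0.868, 0.496, -0.001]
wrist_force: [-12.0, 1.1, 8.1]
width: 0.136
grasp_force: 41.6
yaw -30.5 q6 30.6 [0.6378 0.0381 0.111 ] F [-12.    1.1   8.1] T [ 0.09  1.9  -0.09] w 11.612050074658637 41.60168409347534 8.6
```

```bash
python3 -m pendant '{"slide":[[0,0,0],[0,0,0],[0,0,0],[0,0,0],[0,0,0],[0,0,0],[0,0,0],[0,0,0],[0,0,0],[0,0,0]],"delta_rot":[[0,0,-4],[0,0,-8],[0,0,-12],[0,0,-16],[0,0,-20],[0,0,-24],[0,0,-28],[0,0,-32],[0,0,-36],[0,0,-40]],"grip":[4,4,4,4,4,4,4,4,4,4]}' 40 >/dev/null; python3 st.py
```

```text
yaw -70.5 q6 70.6 [0.6383 0.0373 0.111 ] F [-8.  -1.4  7.4] T [-0.43  1.38  0.08] w 11.233607923699719 41.346988677978516 9.4333
```

```bash
python3 -m pendant '{"slide":[[0,0,0],[0,0,0],[0,0,0],[0,0,0],[0,0,0],[0,0,0],[0,0,0],[0,0,0],[0,0,0],[0,0,0]],"delta_rot":[[0,0,-2],[0,0,-4],[0,0,-6],[0,0,-8],[0,0,-10],[0,0,-12],[0,0,-13],[0,0,-14],[0,0,-14],[0,0,-14]],"grip":[4,4,4,4,4,4,4,4,4,4]}' 40 >/dev/null; python3 st.py
```

```text
yaw -84.3 q6 84.4 [0.6384 0.037  0.111 ] F [-7.9 -2.9  6.9] T [-0.53  1.33 -0.05] w 11.104212321072849 41.389338970184326 10.2667
```

```bash
python3 -m pendant '{"slide":[[0,0,0],[0,0,0],[0,0,0],[0,0,0],[0,0,0],[0,0,0],[0,0,0],[0,0,0],[0,0,0],[0,0,0]],"delta_rot":[[0,0,-2],[0,0,-4],[0,0,-6],[0,0,-8],[0,0,-10],[0,0,-12],[0,0,-14],[0,0,-14],[0,0,-14],[0,0,-14]],"grip":[4,4,4,4,4,4,4,4,4,4]}' 40 >/dev/null; python3 st.py
```

```text
yaw -98.4 q6 98.4 [0.6384 0.0367 0.111 ] F [-8.7 -5.2  6.9] T [-0.68  1.4  -0.07] w 11.379805752052379 41.47578835487366 11.1
```

```bash
python3 -m pendant '{"slide":[[0,0,0],[0,0,0],[0,0,0],[0,0,0],[0,0,0],[0,0,0],[0,0,0],[0,0,0],[0,0,0],[0,0,0]],"delta_rot":[[0,0,-2],[0,0,-4],[0,0,-6],[0,0,-8],[0,0,-10],[0,0,-12],[0,0,-14],[0,0,-14],[0,0,-14],[0,0,-14]],"grip":[4,4,4,4,4,4,4,4,4,4]}' 40 >/dev/null; python3 st.py
```

```text
yaw -112.4 q6 112.4 [0.6383 0.0363 0.111 ] F [-8.6 -4.6  8. ] T [-0.85  1.57 -0.07] w 11.441741321555643 41.58765256404877 11.9333
```

```bash
python3 -m pendant '{"slide":[[0,0,0],[0,0,0],[0,0,0],[0,0,0],[0,0,0],[0,0,0],[0,0,0],[0,0,0],[0,0,0],[0,0,0]],"delta_rot":[[0,0,-2],[0,0,-4],[0,0,-6],[0,0,-8],[0,0,-10],[0,0,-12],[0,0,-14],[0,0,-14],[0,0,-14],[0,0,-14]],"grip":[4,4,4,4,4,4,4,4,4,4]}' 40 >/dev/null; python3 st.py
```

```text
yaw -126.4 q6 126.4 [0.6381 0.0361 0.111 ] F [-10.4  -5.7   8.8] T [-1.04  1.7  -0.06] w 11.63763774025216 41.7209655046463 12.7667
```

```bash
python3 -m pendant '{"slide":[[0,0,0],[0,0,0],[0,0,0],[0,0,0],[0,0,0],[0,0,0],[0,0,0],[0,0,0],[0,0,0],[0,0,0]],"delta_rot":[[0,0,-2],[0,0,-4],[0,0,-6],[0,0,-8],[0,0,-10],[0,0,-12],[0,0,-12],[0,0,-12],[0,0,-12],[0,0,-12]],"grip":[4,4,4,4,4,4,4,4,4,4]}' 40 >/dev/null; python3 st.py
```

```text
yaw -138.4 q6 138.4 [0.6379 0.0359 0.1111] F [-12.1  -6.6   9. ] T [-1.14  1.93 -0.07] w 11.313660587088993 41.847365498542786 13.6
```

```bash
python3 -m pendant '{"slide":[[0,0,0],[0,0,0],[0,0,0],[0,0,0],[0,0,0],[0,0,0],[0,0,0],[0,0,0],[0,0,0],[0,0,0]],"delta_rot":[[0,0,-2],[0,0,-4],[0,0,-6],[0,0,-8],[0,0,-10],[0,0,-12],[0,0,-12],[0,0,-12],[0,0,-12],[0,0,-12]],"grip":[4,4,4,4,4,4,4,4,4,4]}' 40 >/dev/null; python3 st.py
```

```text
yaw -150.4 q6 150.4 [0.6377 0.0357 0.1111] F [-13.6  -6.8  10.3] T [-1.24  2.14 -0.05] w 10.98846827345508 41.97822868824005 14.4333
```

```bash
python3 -m pendant '{"slide":[[0,0,0],[0,0,0],[0,0,0],[0,0,0],[0,0,0],[0,0,0],[0,0,0],[0,0,0],[0,0,0],[0,0,0]],"delta_rot":[[0,0,-2],[0,0,-4],[0,0,-6],[0,0,-8],[0,0,-10],[0,0,-12],[0,0,-12],[0,0,-12],[0,0,-12],[0,0,-12]],"grip":[4,4,4,4,4,4,4,4,4,4]}' 40 >/dev/null; python3 st.py
```

```text
yaw -162.3 q6 162.2 [0.6378 0.0352 0.1112] F [-12.3 -10.4   8.9] T [-1.66  2.09  1.54] w 11.285380747493022 84.63570227846503 15.2667
```

```bash
python3 -m pendant '{"slide":[[0,0,0],[0,0,0],[0,0,0],[0,0,0],[0,0,0],[0,0,0],[0,0,0],[0,0,0],[0,0,0],[0,0,0]],"delta_rot":[[0,0,1],[0,0,2],[0,0,3],[0,0,3],[0,0,3],[0,0,3],[0,0,3],[0,0,3],[0,0,3],[0,0,3]],"grip":[4,4,4,4,4,4,4,4,4,4]}' 40 >/dev/null; python3 st.py
```

```text
yaw -159.3 q6 159.3 [0.6377 0.0354 0.1111] F [-13.2  -8.9   8.6] T [-1.44  2.08  0.77] w 11.458409787192405 53.91369581222534 16.1
```

```bash
python3 -m pendant '{"slide":[[0,0,0],[0,0,0],[0,0,0],[0,0,0],[0,0,0],[0,0,0],[0,0,0],[0,0,0],[0,0,0],[0,0,0]],"delta_rot":[[0,0,1],[0,0,2],[0,0,3],[0,0,3],[0,0,3],[0,0,3],[0,0,3],[0,0,3],[0,0,3],[0,0,3]],"grip":[4,4,4,4,4,4,4,4,4,4]}' 40 >/dev/null; python3 st.py
```

```text
yaw -156.4 q6 156.4 [0.6377 0.0355 0.1111] F [-13.3  -8.4   8.6] T [-1.3   2.13  0.07] w 11.635617595539399 42.10389733314514 16.9333
```

```bash
python3 -m pendant '{"slide":[[0,0,0],[0,0,0],[0,0,0],[0,0,0],[0,0,0],[0,0,0],[0,0,0],[0,0,0],[0,0,0],[0,0,0]],"delta_rot":[[0,0,4],[0,0,8],[0,0,12],[0,0,16],[0,0,20],[0,0,24],[0,0,29],[0,0,34],[0,0,39],[0,0,44]],"grip":[4,4,4,4,4,4,4,4,4,4]}' 40 >/dev/null; python3 st.py
```

```text
yaw -112.1 q6 112.1 [0.6385 0.0364 0.1111] F [-8.2 -4.3  6.6] T [-0.71  1.27 -0.03] w 11.530940004019097 41.50143563747406 17.7667
```

```bash
python3 -m pendant '{"slide":[[0,0,0],[0,0,0],[0,0,0],[0,0,0],[0,0,0],[0,0,0],[0,0,0],[0,0,0],[0,0,0],[0,0,0]],"delta_rot":[[0,0,5],[0,0,10],[0,0,15],[0,0,20],[0,0,26],[0,0,32],[0,0,38],[0,0,43],[0,0,46],[0,0,46]],"grip":[4,4,4,4,4,4,4,4,4,4]}' 40 >/dev/null; python3 st.py
```

```text
yaw -66.1 q6 66.2 [0.6385 0.0376 0.1111] F [-8.7 -0.8  6.2] T [-0.14  1.26  0.07] w 11.361109340094076 41.67267680168152 18.6
```

```bash
python3 -m pendant '{"slide":[[0,0,0],[0,0,0],[0,0,0],[0,0,0],[0,0,0],[0,0,0],[0,0,0],[0,0,0],[0,0,0],[0,0,0]],"delta_rot":[[0,0,0],[0,0,0],[0,0,0],[0,0,0],[0,0,0],[0,0,0],[0,0,0],[0,0,0],[0,0,0],[0,0,0]],"grip":[4,4,4,4,4,4,4,4,4,4]}' 40 >/dev/null; python3 st.py; python3 -c "
from meas import *
c,W=meas('top');a=cv2.resize(c['image'][150:260,275:425],None,fx=4,fy=4,interpolation=2)
c,W=meas('scene');b=cv2.resize(c['image'][225:325,235:385],None,fx=4,fy=4,interpolation=2)
cv2.imwrite('pics/g.png',b)"
```

```text
yaw -66.3 q6 66.4 [0.6385 0.0376 0.1111] F [-7.7 -0.9  6.8] T [-0.17  1.29 -0.  ] w 11.280410945131218 41.676989793777466 19.4333
top plate [611. -40.] [268. 131.] 72.0
 handle 27 [556.1 -74.9  84.6] [550.9 -69.3  91.2]
 wing 13 [618.3  32. ] [10.6  5. ] 79.5 [618.6  31.1 137.9] ang -105.4
 pin 4 [350.2 222.8] [574.4 -78.6  40.6]
 pin 6 [356.2 227.8] [560.5 -93.9  43.1]
 post 152 [363.6 214. ] [ 595.2 -112.7   56.1] [624.9 -66.4  96. ]
scene plate [618. -38.] [270. 132.] 71.3
 handle 76 [582.8 -89.9  71.1] [559.7 -69.4  91. ]
 wing 57 [653.   43.2] [19.8 38. ] 32.5 [652.5  42.6 140.7] ang 115.6
 pin 3 [289.7 263.7] [567.5 -93.9  47. ]
 pin 5 [296.4 267.2] [578.2 -77.5  41.9]
 post 23 [317.9 214.7] [645.6 -30.4 392.6] [660.  -30.  408.4]
 post 108 [284.7 274.6] [ 600.6 -111.1   53.2] [632.9 -74.2  60.7]
```

View pics/g.png

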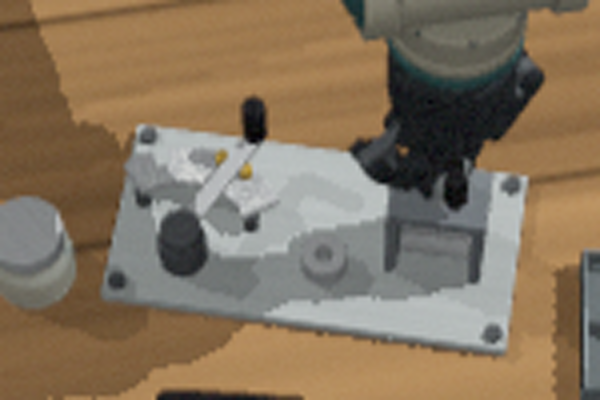

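The lever arm is still between the pins at (220,157) and (246,171). The wing is held in the fingers at (457,185) with its bar end-on, and the spare roller has not moved.

```bash
python3 -c "
from bench import bot
print(bot.job_done())"
```

```text
the job is handed in; nothing more can be done
None
```

The lever sits in the marked notch, the wing screw was turned to its seat and backed off about 90°, and the gripper is still holding the wing at about 41 N; the job is handed in, but no verdict came back.

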